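# Put the four bench things back on their own stands

## Robot

A 6-joint arm with a two-finger parallel gripper is mounted at the origin on the work surface; the furniture and walls round the work are solid. World frame = base frame: x ahead of the robot, y to its left, z up, the work surface at z = 0. Lengths are in m, angles in degrees, forces in N, time in s.
With the tool pointing down it reaches from about 0.4 to 0.825 m from the base axis. Payload 7 kg.
Tool frame: the origin (TCP) lies midway between the tips of the shut fingers; the grasp point (between the pads) lies 19 mm behind it; z points along the fingers, y is the line along which they close (so a half turn about z gives the same grasp; the last joint's range is limited). The gripper opens to 88 mm and grips with 3 to 60 N. Pads are 19 mm wide; open, the fingers measure 130 mm over their backs; the gripper's body (78 mm by 193 mm) begins 47 mm behind the grasp point.
Start: joints at [-47.034, 20.546, 0.682, 0, -70.136, -16.507], TCP at [0.301, -0.604, 0.227] pointing down, gripper open.
Joint ranges: [-176.03, 176.03], [-82.01, 121.73], [-58.28, 71.71], [-173.87, 95.51], [-174.79, -0.11], [-173.66, 173.66]. Speed limits (degrees/s): [136.94, 136.94, 172.46, 180, 180, 180].

## Interface

Orientations are given as a 3x3 rotation matrix whose columns are the frame's x, y, z axes.
In Python, from rig import robot gives the robot as it stands. Calls block until the motion is done:
- robot.goto(position, orientation): joint-space move of the TCP to a pose.
- robot.servo_line(position, ori=None, speed=0.15): straight line of the TCP; ori=None keeps the orientation; speed is the mean speed in m/s.
- robot.movej(angles): joint-space move.
- robot.move_gripper(opening): opening from 0.0 (shut) to 1.0 (fully open); the grip force is fixed at half the most; returns when the fingers have stopped.
- robot.dwell(seconds).
- robot.ik(position, orientation): joint angles nearest the present ones, or None.
- robot.grab_frame(name): name is "scene" or "top" or "wrist"; returns (picture, depth): 420x560x3 uint8, red, green, blue; 420x560 float32, m along the optical axis (not along the pixel's ray), 0 where there is no reading.
- robot.camera_info(name): a dict with "vfov" (degrees; the focal length in pixels is half the picture's height over the tangent of half this angle, whatever the lens; pixels are square), "cx", "cy" (the principal point, pixels), "view" (4x4, takes a point from world to camera coordinates); the wrist camera has in their place "T_tool_cam" (4x4, takes a point from camera to tool coordinates, whose origin is the TCP and whose axes are the flange's). Camera axes: x right, y down, z forward; pixel columns grow to the right and rows downward; lengths in m; the calibration is good to about 2 mm. A picture is of the moment at which its call begins: read the wrist's pose just before it. camera_info takes no time and is no camera call.
A pose or a line that the arm cannot do raises robot.Unreachable and nothing moves.
- robot.job_done(): hands the job in; it is judged then, once.
Readings, each from a call of its own:
- robot.read_t(): time.
- robot.read_qpos(): joint angles.
- robot.read_qvel(): joint speeds.
- robot.read_effort(): joint torques, N m.
- robot.read_position(): TCP position.
- robot.read_tcp_rot(): TCP orientation.
- robot.read_force(): force on the tool from outside, world axes, zero at the start.
- robot.read_ft_torque(): the same for the moment, N m.
- robot.read_grip_width(): opening from 0.0 (shut) to 1.0 (fully open).
- robot.read_finger_force(): force on a finger pad.
Only numpy, scipy, OpenCV 4.12 (cv2) and the standard library are available. Lean on these libraries where they do the work, as an engineer would, in place of code of your own. Each camera call takes 0.05 s, during which the arm holds its last target. There are 200 camera calls.

## Task

The four things on the grey bench stands have ended up on one another's stands. Put each back standing upright in the middle of its own: the squeeze bottle on the round stand, the carton on the square one, the glue stick on the oblong one and the gear lying flat on the cross-shaped one; the bare table in the middle of the stands is free as a spare spot. Do not knock the bottle or the glue stick over, and leave the tape roll and the spanner where they lie.

Things in the scene. Friction and masses are not known exactly. Their poses are not given: they have to be found in the camera images.
- bottle: White squeeze bottle with a red spout cap, standing upright, 58 mm across and 171 mm tall, 0.19 kg; origin at the centre of its underside, z up along its axis. The ridged red cap is 28 mm across from 134 to 156 mm above the underside (a good place to grip, from above), with a narrow spout above it. It starts on the oblong or the cross stand.
- carton: Small brown taped carton, 62 mm along its own x, 68 mm along its own y, 53 mm tall (side walls solid up to 35 mm, flaps above), 0.06 kg; origin at the centre of its underside, z up. Grip it across its own x, 62 mm, about 25 mm above its underside. It starts on the oblong or the cross stand, turned by up to 45 degrees.
- glue_stick: White glue stick with a plain cap, standing upright, 30 mm across and 98 mm tall, 0.05 kg; origin at the centre of its underside, z up along its axis. Grip it anywhere on its round side, best in the upper half. It starts on the round or the square stand.
- gear: Orange printed gear wheel lying flat, 41 mm across and 9 mm thick, 0.02 kg; origin at the centre of its underside, z up. Grip it across its rim at any angle, with the fingertips just above what it lies on. It starts on the round or the square stand.
- stand_round: Round stand: flat grey plastic plate, 6 mm thick, fixed to the table, with tiny screw heads; origin in the middle of its underside (z = 0), z up; its top is at z = 6 mm. A disc 100 mm across. The bottle belongs here. The four stands change places from start to start; the bare table at the mean of the four stand centres is empty for at least 50 mm around (the spare spot).
- stand_square: Square stand: flat grey plastic plate, 6 mm thick, fixed to the table, with tiny screw heads; origin in the middle of its underside (z = 0), z up; its top is at z = 6 mm. 100 x 100 mm. The carton belongs here (turned at any angle about the vertical).
- stand_oblong: Oblong stand: flat grey plastic plate, 6 mm thick, fixed to the table, with tiny screw heads; origin in the middle of its underside (z = 0), z up; its top is at z = 6 mm. 70 mm along its own x and 150 mm along its own y. The glue stick belongs in its middle.
- stand_cross: Cross-shaped stand: flat grey plastic plate, 6 mm thick, fixed to the table, with tiny screw heads; origin in the middle of its underside (z = 0), z up; its top is at z = 6 mm. Two arms 60 mm wide and 140 mm long cross at right angles in the middle. The gear belongs in its middle.
- tape_roll: Bystander: roll of blue masking tape lying flat at the far side of the table, 101 mm across, 19 mm tall; origin at the centre of its underside. Leave it where it lies.
- spanner: Bystander: small flat steel spanner lying on the table at the left, 137 mm long along its own y, 20 mm wide, 4 mm thick; origin at the middle of its underside. Leave it where it lies.
Mind the look-alikes: they are no part of the job. Of the things that look like the carton, the smaller one is meant.

How it is judged (in metres and radians):
At the end, for the whole second after the job is handed in: Bottle on the round stand, carton on the square, glue stick on the oblong, gear on the cross: each with its origin within 15 mm (horizontally) of its stand's centre, its underside resting on the stand's top (2 to 11 mm over the table), upright within 0.12 rad, and still (below 20 mm/s) (horizontal distance between bottle and stand_round below 0.015 m and z of bottle in the frame of stand_round between 0.002 and 0.011 m and angle between each of bottle, carton, glue_stick, gear's own z axis and vertical below 0.12 rad and linear speed of each of bottle, carton, glue_stick, gear below 0.02 m/s and horizontal distance between carton and stand_square below 0.015 m and z of carton in the frame of stand_square between 0.002 and 0.011 m and horizontal distance between glue_stick and stand_oblong below 0.015 m and z of glue_stick in the frame of stand_oblong between 0.002 and 0.011 m and horizontal distance between gear and stand_cross below 0.015 m and z of gear in the frame of stand_cross between 0.002 and 0.011 m); the robot touches nothing.
It fails at once if the bottle or the glue stick is knocked over (tilted more than 0.7 rad) (angle between any of bottle, glue_stick's own z axis and vertical above 0.7 rad).
It fails at once if the tape roll or the spanner is shifted by more than 20 mm (distance of any of tape_roll, spanner from where it was at the start of the episode above 0.02 m).
It also fails if it takes over 149 s, if anything falls off the work surface, if the arm or the gripper's body presses on something with over 40 N, if the wrist force passes 120 N, or if a joint passes its speed limit or range.

## Working session

There is one attempt and no reset: what is moved stays moved. The work goes in short steps, each a Python script; the robot and the scene stay as the last script left them, time stands still between calls to the robot, and variables do not carry over. Pictures are saved under pics/ and viewed, at most 14 in all, crops included, and the job is handed in when it is done.

```bash
ls; mkdir -p pics; python3 - <<'E'
from rig import robot
import cv2,numpy as np
for n in("top","scene"):
    p,d=robot.grab_frame(n); cv2.imwrite(f"pics/{n}0.png",p[:,:,::-1]); np.savez(f"{n}0.npz",p=p,d=d)
    print(n,robot.camera_info(n))
print(robot.camera_info("wrist"),robot.read_t(),robot.read_tcp_rot())
E
```

```text
pics
top {'vfov': 48.1667810208103, 'cx': 281.05150468285683, 'cy': 209.85542053738794, 'view': array([[ 0.00673496, -0.99966627, -0.02493978,  0.03790351],
       [-0.98454658, -0.00226448, -0.17510825,  0.40856311],
       [ 0.17499334,  0.02573373, -0.98423326,  1.18698491],
       [ 0.        ,  0.        ,  0.        ,  1.        ]])}
scene {'vfov': 50.22818401423103, 'cx': 278.41607727153627, 'cy': 209.0678873337891, 'view': array([[ 0.0605839 ,  0.99813855,  0.0070023 , -0.06160015],
       [ 0.50528003, -0.02461744, -0.86260424, -0.17874376],
       [-0.86082616,  0.05579805, -0.50583089,  1.5335271 ],
       [ 0.        ,  0.        ,  0.        ,  1.        ]])}
{'vfov': 66.29294848934286, 'cx': 285.3505086861317, 'cy': 205.1482972723653, 'T_tool_cam': array([[ 3.23201168e-04, -9.62825157e-01, -2.70125181e-01,
         7.26031261e-02],
       [ 9.99999930e-01,  2.60912378e-04,  2.66499198e-04,
         3.47685195e-04],
       [-1.86113128e-04, -2.70125248e-01,  9.62825174e-01,
        -1.57180816e-01],
       [ 0.00000000e+00,  0.00000000e+00,  0.00000000e+00,
         1.00000000e+00]])} 0.1 [[-8.95314309e-01 -4.45434258e-01 -7.81728490e-04]
 [-4.45434918e-01  8.95313473e-01  1.23209483e-03]
 [ 1.51074804e-04  1.45132130e-03 -9.99998935e-01]]
```

View pics/top0.png

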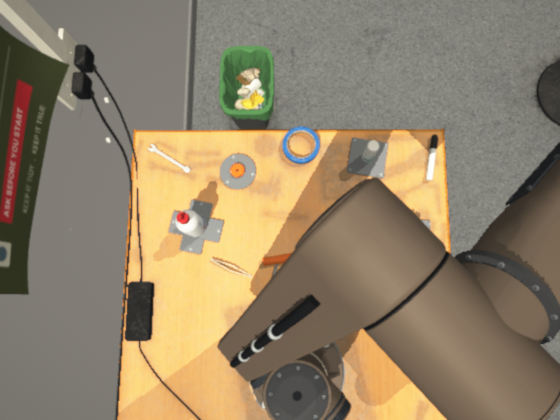

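View pics/scene0.png

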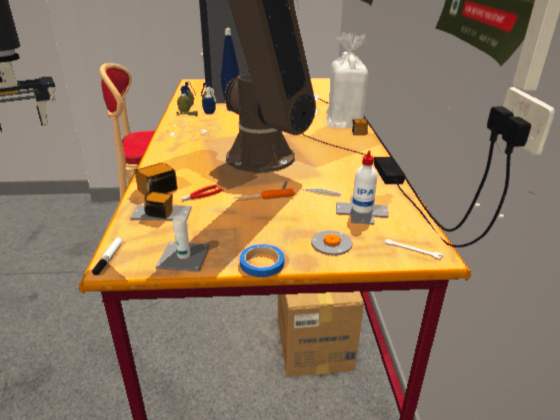

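The top view shows the gear on the round stand (237,170), the bottle on the cross (196,228) and the glue stick on the square (370,155). The arm hides the oblong stand.

The scene view shows three cartons: a large one at (157,178), a smaller one on the oblong stand at (158,204), and a tiny one at (360,126) by the base. I choose (158,204), because it stands on the oblong stand. Other look-alikes are the marker (108,255) for the glue stick and the blue bottle (228,60) for the squeeze bottle.

```bash
cat > h.py <<'E'
from rig import robot
import cv2,numpy as np
def cam(n,pose=None):
    i=robot.camera_info(n); f=210/np.tan(np.radians(i["vfov"]/2))
    if n=="wrist":
        T=np.eye(4);T[:3,:3]=pose[1];T[:3,3]=pose[0];C=T@i["T_tool_cam"]
    else: C=np.linalg.inv(i["view"])
    return f,i["cx"],i["cy"],C
def plane(c,uv,z):
    f,cx,cy,C=c; uv=np.atleast_2d(uv).astype(float)
    r=np.c_[(uv[:,0]-cx)/f,(uv[:,1]-cy)/f,np.ones(len(uv))]@C[:3,:3].T
    return C[:3,3]+r*((z-C[2,3])/r[:,2])[:,None]
def cloud(c,d):
    f,cx,cy,C=c; v,u=np.mgrid[:420,:560]
    return (np.stack([(u-cx)/f,(v-cy)/f,np.ones_like(d)],-1)*d[...,None])@C[:3,:3].T+C[:3,3]
def blobs(m,amin=30):
    n,l,s,ce=cv2.connectedComponentsWithStats(m.astype(np.uint8)); return [(s[i,4],ce[i],s[i,:4],l==i) for i in range(1,n) if s[i,4]>=amin]
def grey(p): 
    h=cv2.cvtColor(p,cv2.COLOR_RGB2HSV); return (h[...,1]<60)&(h[...,2]>50)&(h[...,2]<190)
def down(a):  # tool pointing down, closing axis y at angle a deg from world x
    a=np.radians(a);y=np.array([np.cos(a),np.sin(a),0]);z=np.array([0,0,-1.]);return np.c_[np.cross(y,z),y,z]
def wristshot(name):
    pose=(np.array(robot.read_position()),np.array(robot.read_tcp_rot())); p,d=robot.grab_frame("wrist")
    cv2.imwrite(f"pics/{name}.png",p[:,:,::-1]); np.savez(name+".npz",p=p,d=d,pos=pose[0],R=pose[1]); return cam("wrist",pose),p,d
E
python3 - <<'E'
from h import *
for n in("top","scene"):
    q=np.load(n+"0.npz");p,d=q["p"],q["d"];c=cam(n);X=cloud(c,d)
    on=(X[...,0]>.3)&(X[...,0]<.9)&(abs(X[...,1])<.5)&(d>0)
    print(n,"table z",np.median(X[...,2][on&(X[...,2]<.02)]))
    for nm,m in(("plate",grey(p)&(X[...,2]<.014)),("tall",(X[...,2]>.03)&(X[...,2]<.2))):
        for b in blobs(m&on,60):
            w=X[b[3]]; print(nm,b[0],b[1].round(),np.r_[w.min(0),w.max(0)].round(3),"mean",w.mean(0).round(3))
p=np.load("scene0.npz")["p"]
cv2.imwrite("pics/crop1.png",cv2.resize(p[150:280,80:280,::-1],None,fx=4,fy=4))
E
```

```text
top table z 0.0009107571409461279
plate 2792 [147. 100.] [ 0.63   0.459 -0.686  0.9    0.479  0.014] mean [ 0.802  0.476 -0.181]
plate 159 [248. 122.] [ 0.885  0.126 -0.675  0.9    0.258 -0.554] mean [ 0.894  0.195 -0.611]
plate 193 [127. 146.] [ 0.549  0.474 -0.067  0.645  0.479  0.013] mean [ 0.6    0.476 -0.021]
plate 1024 [366. 159.] [ 0.505 -0.247 -0.003  0.615 -0.137  0.014] mean [ 0.554 -0.189  0.007]
plate 838 [123. 208.] [ 0.3    0.45  -0.062  0.568  0.479  0.014] mean [ 0.423  0.476 -0.019]
plate 758 [238. 171.] [ 0.472  0.112 -0.002  0.569  0.208  0.014] mean [0.52  0.159 0.007]
plate 1055 [200. 228.] [ 0.3    0.197 -0.002  0.441  0.34   0.013] mean [0.363 0.257 0.007]
tall 6377 [107. 136.] [0.3   0.443 0.03  0.9   0.48  0.2  ] mean [0.584 0.475 0.121]
tall 217 [371. 149.] [ 0.546 -0.207  0.031  0.576 -0.177  0.111] mean [ 0.556 -0.19   0.087]
tall 591 [190. 222.] [0.341 0.239 0.03  0.397 0.295 0.178] mean [0.363 0.259 0.115]
scene table z -0.051307351682716384
plate 402 [438. 213.] [ 0.301  0.443 -0.035  0.489  0.48   0.014] mean [ 0.388  0.475 -0.006]
plate 569 [361. 212
[... 562 characters left out ...]
.311 -0.68   0.618  0.48  -0.076] mean [ 0.376  0.474 -0.485]
plate 99 [302. 321.] [ 0.3    0.103 -0.499  0.308  0.153 -0.441] mean [ 0.302  0.125 -0.472]
plate 10567 [274. 398.] [ 0.3   -0.455 -0.765  0.587  0.452 -0.495] mean [ 0.39   0.028 -0.752]
plate 209 [125. 410.] [ 0.343 -0.5   -0.761  0.618 -0.376 -0.415] mean [ 0.415 -0.48  -0.743]
tall 11339 [501. 236.] [0.3   0.443 0.03  0.9   0.48  0.2  ] mean [0.66  0.476 0.115]
tall 936 [365. 182.] [0.356 0.238 0.03  0.405 0.296 0.175] mean [0.39  0.263 0.093]
tall 455 [158. 201.] [ 0.329 -0.314  0.03   0.405 -0.242  0.056] mean [ 0.374 -0.278  0.045]
tall 448 [181. 233.] [ 0.549 -0.207  0.03   0.582 -0.177  0.105] mean [ 0.573 -0.19   0.073]
```

View pics/crop1.png

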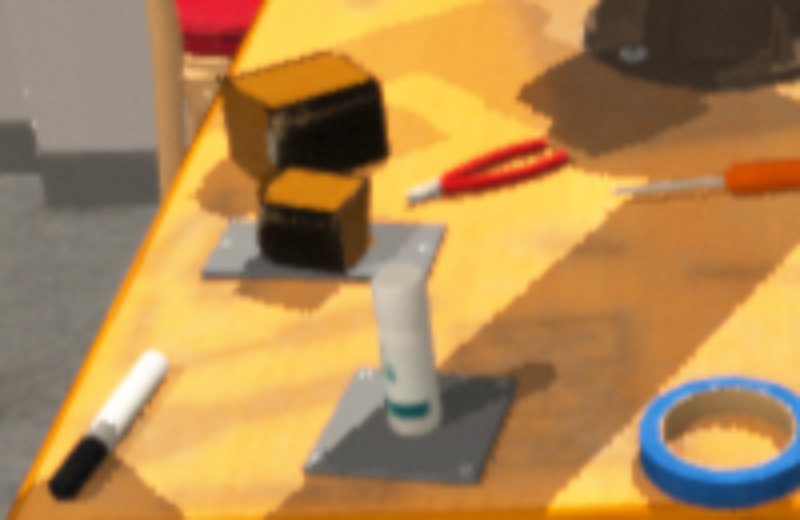

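The crop confirms it: the small carton stands on the oblong stand (crop 315,220), with the large one right behind it at (305,110). Positions from the two views agree to about 1 cm, so I'll move and refine them with the wrist camera.

```bash
python3 - <<'E'
from h import *
robot.servo_line([0.301,-0.604,0.33])
for nm,y in(("wR",-.2),("wL",.2)):
    robot.goto([.47,y,.33],down(90)); c,p,d=wristshot(nm);X=cloud(c,d)
    print(nm,robot.read_t(),robot.read_qpos(),"cam",c[3][:3,3].round(3))
    on=(X[...,0]>.2)&(X[...,0]<.75)&(abs(X[...,1])<.44)&(d>0)
    print("table z",np.median(X[...,2][on&(X[...,2]<.02)]))
    for k,m in(("plate",grey(p)&(abs(X[...,2]-.007)<.007)),("tall",(X[...,2]>.025)&(X[...,2]<.19))):
        for b in blobs(m&on,300):
            w=X[b[3]]; print(k,b[0],b[1].round(),np.r_[w.min(0),w.max(0)].round(3))
a=np.vstack([cv2.imread("pics/wL.png"),cv2.imread("pics/wR.png")]);cv2.imwrite("pics/w2.png",cv2.resize(a,None,fx=.71,fy=.71))
E
```

```text
wR 2.6 [-1.06282071e+00  1.84964710e+00 -9.62639226e+00  7.19919615e-03
 -7.85469462e+01 -8.89711972e+01] cam [ 0.397 -0.2    0.487]
table z -0.0006760912006523734
plate 1052 [191.  85.] [ 0.32  -0.351  0.002  0.39  -0.296  0.008]
plate 1740 [266.  88.] [ 0.325 -0.281  0.002  0.399 -0.199  0.008]
plate 2468 [516. 197.] [0.473 0.11  0.001 0.57  0.209 0.008]
plate 2935 [290. 217.] [ 0.504 -0.247  0.001  0.615 -0.137  0.014]
tall 2572 [224.  85.] [ 0.325 -0.313  0.025  0.4   -0.243  0.058]
tall 769 [292. 239.] [ 0.546 -0.206  0.025  0.576 -0.176  0.106]
wL 4.1333 [ 4.50065225e+01  1.80507982e+00 -9.64556956e+00  7.73684087e-03
 -7.85495010e+01 -1.35077474e+02] cam [0.397 0.2   0.487]
table z -0.000647422469603337
plate 4209 [328.  94.] [0.298 0.196 0.002 0.442 0.341 0.011]
plate 2483 [260. 197.] [0.473 0.112 0.001 0.571 0.208 0.009]
plate 2341 [ 40. 211.] [ 0.504 -0.24   0.001  0.587 -0.135  0.014]
tall 2481 [345.  90.] [0.341 0.24  0.026 0.399 0.296 0.177]
tall 518 [ 22. 228.] [ 0.546 -0.196  0.025  0.575 -0.174  0.082]
```

View pics/w2.png

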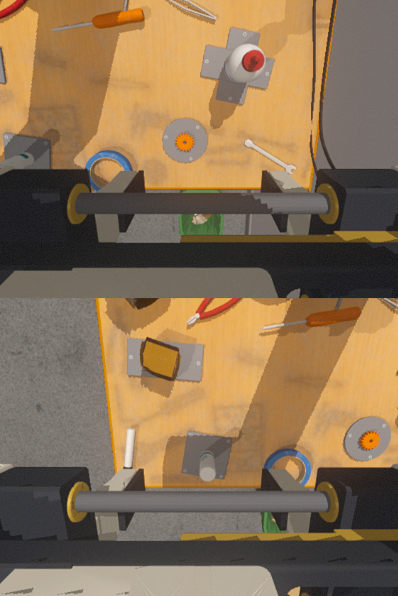

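The wrist views show all four stands clearly. In the original frames the gear is near (261,201), the bottle near (350,87), the carton near (224,85) and the glue stick near (292,239). The wood-and-orange screwdriver, the pliers and the tweezers all lie clear of the spare spot.

```bash
python3 - <<'E'
from h import *
for nm in("wR","wL"):
    q=np.load(nm+".npz");p,d=q["p"],q["d"];c=cam("wrist",(q["pos"],q["R"]));X=cloud(c,d)
    on=(X[...,0]>.2)&(X[...,0]<.68)&(abs(X[...,1])<.44)&(d>0)
    h=cv2.cvtColor(p,cv2.COLOR_RGB2HSV)
    if nm=="wL":
        m=(h[...,0]<14)&(h[...,1]>190)&on&(abs(X[...,0]-.52)<.035)&(abs(X[...,1]-.16)<.035)
        w=plane(c,np.argwhere(m)[:,::-1],.015); print("gear",len(w),w.mean(0).round(4),w.min(0).round(4),w.max(0).round(4))
        m=((h[...,0]<8)|(h[...,0]>172))&(h[...,1]>150)&on&(X[...,2]>.13); w=X[m];print("cap",w.min(0).round(4),w.max(0).round(4))
    def rect(m,z):
        w=plane(c,np.argwhere(m)[:,::-1],z)[:,:2]; print(cv2.minAreaRect((w*1000).astype(np.float32)))
    pl=grey(p)&on&(abs(X[...,2]-.006)<.005)
    N=lambda x,y,r:(np.hypot(X[...,0]-x,X[...,1]-y)<r)
    if nm=="wR":
        print("oblong");rect(pl&N(.36,-.275,.09),.006)
        print("square");rect(pl&N(.56,-.192,.085),.006)
        m=N(.36,-.278,.055)&(X[...,2]>.035); print("carton",X[m][:,2].max(),np.median(X[m][:,2]))
        for z0 in(.035,.05):
            w=X[N(.36,-.278,.055)&(X[...,2]>z0)][:,:2]; print(cv2.minAreaRect((w*1000).astype(np.float32)))
        w=X[(X[...,2]>.03)&(X[...,0]<.32)&(X[...,1]<-.2)&(X[...,1]>-.45)&(X[...,0]>.1)&(d>0)];print("big carton",w.min(0),w.max(0))
    else:
        print("cross");rect(pl&N(.37,.268,.085),.006)
        print("round");rect(pl&N(.522,.16,.06),.006)
E
```

```text
oblong
((339.15179443359375, -273.69354248046875), (148.05770874023438, 109.45433044433594), 85.79402160644531)
square
((559.7003784179688, -192.3505401611328), (98.31214141845703, 98.84402465820312), 80.31977844238281)
carton 0.05798669991674177 0.049642595920468935
((361.6617431640625, -279.526611328125), (69.1425552368164, 60.4248046875), 71.55404663085938)
((360.8945617675781, -281.21453857421875), (65.60054016113281, 54.59150695800781), 71.16643524169922)
big carton [ 0.25894916 -0.33410412  0.03014853] [ 0.27015425 -0.29532118  0.05398368]
gear 26 [0.5214 0.1583 0.015 ] [0.5017 0.1414 0.015 ] [0.5409 0.1793 0.015 ]
cap [0.3572 0.1396 0.1445] [0.4317 0.2824 0.4169]
cross
((369.7159423828125, 268.26165771484375), (135.42813110351562, 137.0704345703125), 33.48821258544922)
round
((521.4984130859375, 160.32919311523438), (96.1130142211914, 97.24176025390625), 89.98382568359375)
```

```bash
cat >> h.py <<'E'
S=dict(round=(.5215,.1603),square=(.5597,-.1924),oblong=(.3595,-.275),cross=(.3697,.2683)); SPARE=(.4526,-.0097)
def best(xyz,a):
    q0=np.array(robot.read_qpos()); o=[(np.abs(np.array(q)-q0).max(),b) for b in(a,a+180) if (q:=robot.ik(xyz,down(b))) is not None]
    return min(o)[1]
def pick(xy,z,a,zt,opening=1.0):
    robot.move_gripper(opening); b=best([*xy,zt],a)
    robot.goto([*xy,zt],down(b)); robot.servo_line([*xy,z+.02],speed=.25); robot.servo_line([*xy,z],speed=.06)
    robot.move_gripper(0.0); print("picked w",round(robot.read_grip_width()*88,1),"F",np.round(robot.read_force(),1),"pad",robot.read_finger_force(),"t",robot.read_t())
    robot.servo_line([*xy,zt],speed=.2); print("lifted w",round(robot.read_grip_width()*88,1))
    return b
def place(xy,z,a,zt,up,opening=1.0):
    robot.goto([*xy,zt],down(a)); robot.servo_line([*xy,z+.015],speed=.25); robot.servo_line([*xy,z],speed=.03)
    print("down F",np.round(robot.read_force(),1)); robot.move_gripper(opening); robot.servo_line([*xy,up],speed=.2); print("t",robot.read_t())
E
python3 - <<'E'
from h import *
q=np.load("scene0.npz");X=cloud(cam("scene"),q["d"]);w=X[(X[...,0]<.3)&(X[...,0]>.1)&(X[...,1]<-.2)&(X[...,1]>-.45)&(X[...,2]>.02)&(X[...,2]<.15)];print("big",w.min(0),w.max(0))
b=pick((.5213,.1603),.0085,90,.12)
place(SPARE,.003,b,.12,.30)
robot.goto([.40,.0,.33],down(b)); c,p,d=wristshot("w3")
E
```

```text
big [ 0.16512762 -0.3705413   0.02007802] [ 0.2735789  -0.25138881  0.07058798]
picked w 39.7 F [-0.4  0.5  0.9] pad 30.000149309635162 t 7.0667
lifted w 39.9
down F [-0.7  0.8 -0.1]
t 12.325
```

View pics/w3.png

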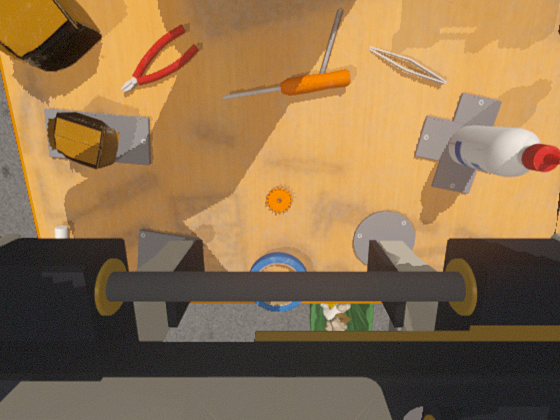

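The gear lies flat on the spare spot at (279,200) and nothing else has moved. Next is the bottle to the round stand, then the gear to the cross.

```bash
python3 - <<'E'
from h import *
b=pick((.370,.268),.137,90,.23)
place(S["round"],.1375,b,.20,.26)
q=np.array(robot.read_position());c,p,d=wristshot("w4");X=cloud(c,d)
m=(np.hypot(X[...,0]-SPARE[0],X[...,1]-SPARE[1])<.04)&(d>0)&(cv2.cvtColor(p,cv2.COLOR_RGB2HSV)[...,0]<14)
w=X[m&(X[...,2]>.005)&(X[...,2]<.013)];print("gear",len(w),w.min(0),w.max(0)) if len(w) else 0
b=pick(SPARE,.003,90,.12)
place(S["cross"],.009,b,.12,.30)
robot.goto([.36,.18,.33],down(90)); c,p,d=wristshot("w5");X=cloud(c,d)
w=X[(X[...,2]>.03)&(X[...,2]<.2)&(X[...,1]>.08)&(X[...,1]<.25)&(X[...,0]>.45)&(X[...,0]<.6)];print("bottle",w.min(0),w.max(0))
h=cv2.cvtColor(p,cv2.COLOR_RGB2HSV);m=(h[...,0]<14)&(h[...,1]>190)&(np.hypot(X[...,0]-.37,X[...,1]-.268)<.05)
w=plane(c,np.argwhere(m)[:,::-1],.015);print("gear",w.min(0),w.max(0))
E
```

```text
picked w 26.9 F [-0.2  0.8 -0.9] pad 29.999917783707133 t 15.975
lifted w 26.9
down F [-0.9  0.3 -2.2]
t 20.2417
gear 42 [ 0.43479086 -0.02623249  0.00511084] [0.47409417 0.01162397 0.00900274]
picked w 39.5 F [-0.2 -0.   0. ] pad 30.000002682209015 t 23.2833
lifted w 39.6
down F [-1.1  0.6  1.7]
t 28.875
bottle [0.49163772 0.13414637 0.03006472] [0.54073035 0.19005419 0.17675318]
gear [0.35097282 0.2493332  0.015     ] [0.38996532 0.28665079 0.015     ]
```

View pics/w5.png

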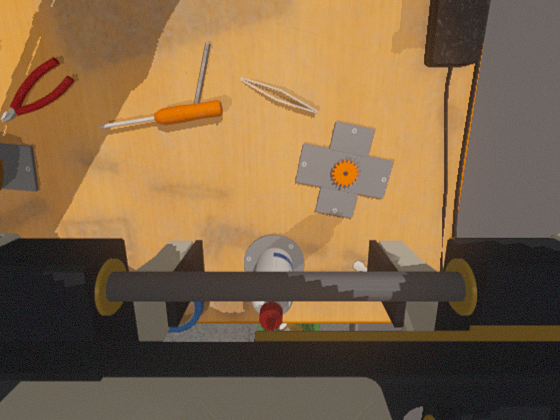

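The gear sits in the middle of the cross at (345,173) and the bottle stands on the round stand at (273,265); measured centres are within 3 mm. Next is the other pair.

```bash
python3 - <<'E'
from h import *
b=pick((.561,-.191),.061,90,.16)
place(SPARE,.0555,b,.16,.20)
b=pick((.3615,-.2795),.017,161.55,.20)
place(S["square"],.0175,b,.15,.20)
robot.goto([.40,-.12,.33],down(90)); c,p,d=wristshot("w6");X=cloud(c,d)
w=X[(X[...,2]>.03)&(X[...,2]<.2)&(np.hypot(X[...,0]-SPARE[0],X[...,1]-SPARE[1])<.06)];print("glue",w.min(0),w.max(0),robot.read_t())
m=grey(p)&(abs(X[...,2]-.006)<.005)&(np.hypot(X[...,0]-.36,X[...,1]+.275)<.09)
for bl in blobs(m,500): print("oblong",bl[0],cv2.minAreaRect((plane(c,np.argwhere(bl[3])[:,::-1],.006)[:,:2]*1000).astype(np.float32)))
E
```

```text
picked w 30.1 F [ 0.1 -0.1 -0.4] pad 29.990031123161316 t 33.1667
lifted w 30.2
down F [-0.2  0.9 -0.6]
t 37.7667
picked w 62.0 F [-0.5  1.   1.4] pad 29.937804043293 t 41.4583
lifted w 62.2
down F [ 0.6 -1.3  0.2]
t 46.425
glue [ 0.43799596 -0.02426401  0.03007218] [0.46857801 0.00560882 0.0999937 ] 47.7667
oblong 4791 ((358.96197509765625, -274.7705993652344), (148.18475341796875, 68.76329803466797), 85.24624633789062)
```

View pics/w6.png

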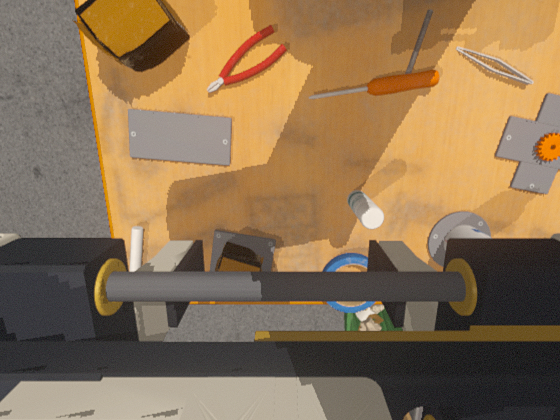

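The glue stick stands on the spare spot at (366,210), the carton is on the square stand at (240,258), and the oblong stand is bare, centred at (.3592,-.2748).

```bash
python3 - <<'E'
from h import *
b=pick((.453,-.0095),.0555,90,.16)
place((.3592,-.2748),.0613,b,.16,.20)
robot.goto([.37,0,.36],down(90))
robot.movej([-100 if i==0 else v for i,v in enumerate(robot.read_qpos())]) if 0 else None
for n in("scene","top"):
    p,d=robot.grab_frame(n);X=cloud(cam(n),d);cv2.imwrite(f"pics/{n}9.png",p[:,:,::-1])
    for k,(x,y) in S.items():
        w=X[(np.hypot(X[...,0]-x,X[...,1]-y)<.07)&(X[...,2]>.012)&(X[...,2]<.19)&(d>0)]
        if len(w): print(n,k,(np.r_[w.min(0),w.max(0)]).round(3),"mid",((w.min(0)+w.max(0))/2-[x,y,0]).round(3)[:2])
c,p,d=wristshot("w7");print(robot.read_t())
E
```

```text
picked w 30.1 F [ 0.5 -0.7  0.5] pad 30.000057220458984 t 50.75
lifted w 29.8
down F [-0.7  2.1  3.6]
t 55.5667
scene round [0.504 0.131 0.012 0.556 0.19  0.176] mid [ 0.008 -0.   ]
scene square [ 0.526 -0.228  0.012  0.601 -0.156  0.057] mid [0.004 0.   ]
scene oblong [ 0.349 -0.29   0.012  0.383 -0.26   0.105] mid [0.007 0.   ]
scene cross [0.355 0.247 0.012 0.395 0.286 0.016] mid [ 0.005 -0.001]
top square [ 0.511 -0.248  0.012  0.6   -0.156  0.062] mid [-0.004 -0.01 ]
top oblong [ 0.328 -0.338  0.012  0.389 -0.21   0.112] mid [-0.001  0.001]
56.925
```

View pics/scene9.png

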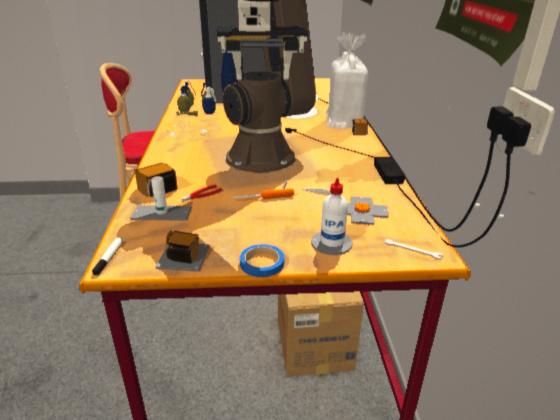

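The final view shows all four upright on their own stands: glue stick (159,195), carton (182,247), bottle (333,215) and gear (362,208). The tape roll and spanner have not moved.

```bash
python3 -c "
from rig import robot
print(robot.job_done())"
```

```text
the job is handed in; nothing more can be done
None
```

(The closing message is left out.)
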